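Refit the service cover of a microscope stage heater

ROBOT

A 6-joint arm with a two-finger parallel gripper is mounted at the origin on the work surface. World frame = base frame: x ahead of the robot, y to its left, z up, the work surface at z = 0. Lengths are in m, angles in rad, forces in N, time in s.
With the tool pointing down it reaches from about 0.35 to 0.775 m from the base axis. Payload 5.5 kg.
Tool frame: the origin (TCP) lies between the finger pads; the fingertips stand 19 mm ahead of it and the grasp point (between the pads) is the TCP; z points along the fingers, x is the direction in which the jaws open and shut, and the axes are right-handed (so a half turn about z gives the same grasp; the last joint's range is limited). The gripper opens to 85 mm and grips with 20 to 120 N. Pads are 22 mm wide; open, the fingers measure 114 mm over their backs; the gripper's body (76 mm by 85 mm) begins 54 mm behind the grasp point. The pads swing forward as they close: fully open they stand 13 mm farther back than shut.
Start: joints at [1.035, 0.313, 0.046, 1.304, 0, 1.431], TCP at [0.222, 0.531, 0.25] pointing down, gripper open.
Joint ranges: [-2.76, 2.76], [-0.86, 1.69], [-1.03, 1.26], [-2.2, 2.34], [-1.47, 1.5], [-3.14, 3.14]. Speed limits (rad/s): [2.57, 2.57, 3.14, 3.14, 3.14, 3.14].

INTERFACE

Orientations are given as a unit quaternion [w, x, y, z].
In Python, from workcell import env gives the robot as it stands. The module is installed in compiled form; this text tells all that it offers.
- The arm moves only by the tool carry_out, never from a script. Its argument "steps" is a list of rows, each a list of 7 numbers: the gripper command: -1 is shut, 1 is fully open, values between are in proportion, then the shift along the tool's x, y, z in m, then the turn, a rotation vector about the tool's x, y, z in rad. A call has 1 to 20 rows; each row shifts and turns the commanded pose from where the row before left it, along the tool's axes as they then stand; what a row does not reach is not made up. A row lasts 1/8 s, in which the tool goes at most 62.5 mm and 10.7 degrees, less where a joint would pass 70% of its speed; a pose out of reach is approached as far as the arm can. A call with a gripper value outside its range is refused whole. The fingers move at their own pace and stop on an object; "grip_force" is the grip in N (left out, the last holds). Time passes only in rows, so rows that do not move let the fingers close. It gives the time, the measured TCP pose, the force and the opening at its end, in the units of the state.
- env.get_state(): the state, without advancing time (a new reading comes with each control period).
- env.read_camera(name): name is "side" or "top" or "wrist"; returns a dict with "color" (384x512x3 uint8, red, green, blue), "K" (3x3 intrinsics, pixels), "R" (3x3) and "t" (3): a world point X has camera coordinates R X + t. Camera axes: x right, y down, z forward; pixel columns grow to the right and rows downward; lengths in m; the calibration is good to about 2 mm. A picture is of the moment at which its call begins. There is no depth.
- env.hand_in(): hands the job in, once; it reports no verdict.
The state is a dict: "clock": time; "joint_pos": joint angles; "qvel": joint speeds; "tau": joint torques, N m; "tcp_pos": TCP position; "orientation": TCP orientation; "wrist_force": force on the tool from outside, world axes, zero at the start; "ft_torque": the same for the moment, N m; "finger_gap": finger opening in m.
Only numpy, scipy, OpenCV 4.12 (cv2) and the standard library are available. Lean on these libraries where they do the work, as an engineer would, in place of code of your own. Each camera call takes 0.05 s, during which the arm holds its last target. There are 200 camera calls.

TASK

The black stage-heater unit by the microscope is open: turn its brass quarter-turn stud until the wing lines up with the two white marks, then pick up the grey cover by its handle, lower it square onto the frame so that the wing comes up through the cover's slot, and press it down against the blue sprung seal until it is flush. Finish while still holding the cover pressed flush with the gripper (do not let go), and leave the other things on the bench where they are.

Things in the scene. Friction and masses are not known exactly. Their poses are not given: they have to be found in the camera images.
- frame_mid (a point): Centre of the framed opening in the flat top of a black housing 250 x 150 mm, 50 mm tall, that stands fixed on the bench; the point lies on the centre axis at the level of the rigid top (50 mm above the bench). x is the housing's long direction and points to the end with the brass stud, z is up. Round the 64 mm square opening stands a blue seal (82 mm square outside).
- seal (a joint): How far the blue seal is pressed down, m: 0 free (its top stands 6 mm above the housing's rigid top), 0.006 when whatever presses it lies flush on the rigid top. It is sprung: it starts to give at about 4.5 N, needs about 13.5 N (the cover's own weight included) to go right down, and rises again when not pressed.
- stud (a joint): Angle of the brass quarter-turn stud in the housing, rad, counter-clockwise from above positive; 0 when its wing lies along the housing's x axis, in line with the two white marks and so with the slot of a fitted cover. It turns from -0.3 to 1.57 with slight friction (0.05 N m) and stays where it is left.
- stud_mid (a point): Brass wing of the stud, an upright blade 26 mm long (its own x), 10 mm thick (its own y), that reaches from 3 to 28 mm above the housing's rigid top; red line on top. The point lies on the turning axis, 14 mm above the rigid top; it is 75 mm from frame_mid along the housing's x. The axes turn with the wing.
- cover_grip (a point): Centre of the black handle of the loose grey cover. The cover is a plate 200 (x) x 110 (y) x 5 mm (z), 0.2 to 0.4 kg, lying flat on the bench, handle up. The handle is a solid rib 70 mm long (x), 14 mm thick (y), in the middle of the plate, from its top face to 39 mm above its underside; this point is 22 mm above the underside. x points to the end with the slot.
- cover_slot (a point): Centre, on the underside, of the slot right through the cover: 34 mm along the cover's x, 18 mm along y, 75 mm from the plate's centre along +x. The aligned stud wing passes up through it when the cover is fitted, handle above frame_mid.
- dish: Bystander, leave alone: shallow clear culture dish with red contents, 60 mm across, 15 mm tall. Origin at the centre of its underside.
- objective: Bystander, leave alone: dark steel microscope objective standing upright, 36 mm across, 45 mm tall. Origin at the centre of its underside.
- tip_rack: Bystander, leave alone: blue pipette-tip box with white tips, 85 x 120 x 49 mm. Origin at the centre of its underside.
- media_bottle: Bystander, leave alone: amber bottle with white cap, 46 mm across, 85 mm tall. Origin at the centre of its underside.
- timer: Bystander, leave alone: white bench timer, 50 x 80 x 30 mm. Origin at the centre of its underside.
- steel_cup: Bystander, leave alone: open steel cup, 64 mm across, 55 mm tall. Origin at the centre of its underside.
- screwdriver: Bystander, leave alone: screwdriver lying down, 170 mm long. Origin at the centre of its underside (below its long axis).
There are look-alikes about, which are no part of the job. What is shaped like the part that bears cover_grip but purple is not meant.

How it is judged:
By the outcome, as a careful person would: the job done as asked, in the order asked, and still so for the second after the job is handed in, while the arm keeps its last pose, push and grip.
It also fails if it takes over 64 s, if anything falls off the work surface, if the arm or the gripper's body presses on something with over 40 N, if the wrist force passes 120 N, or if a joint passes its speed limit or range.

## Working session

There is one attempt and no reset: what is moved stays moved. The work goes in short steps, Python scripts to look and compute and a tool call to move; the robot and the scene stay as the last step left them, time stands still between calls to the robot, and variables do not carry over. Pictures are saved under pics/ and viewed, about 8 in all and at most 12, crops included, and the job is handed in when it is done.

Besides the shell and the picture viewer there is one more tool, called in YAML: its name, and indented under it one key for each argument. carry_out: Moves the arm, as the interface text tells. Its arguments: {"type":"object","properties":{"steps":{"type":"array","items":{"type":"array","items":{"type":"number"}}},"grip_force":{"type":"number"}},"required":["steps"]}

```bash
mkdir -p pics; cat > h.py <<'E'
import numpy as np, cv2
from workcell import env
from scipy.spatial.transform import Rotation as Ro
def cam(n):
    c=env.read_camera(n); np.savez('last_%s.npz'%n,**c); return c
def ray(c,u,v,z):
    K,R,t=c['K'],c['R'],c['t']; o=-R.T@t; d=R.T@np.linalg.inv(K)@np.array([u,v,1.]); return o+d*(z-o[2])/d[2]
def proj(c,X):
    p=c['K']@(c['R']@np.array(X)+c['t']); return p[:2]/p[2]
def save(c,f,crop=None,s=1):
    im=cv2.cvtColor(c['color'],cv2.COLOR_RGB2BGR)
    if crop: x0,y0,x1,y1=crop; im=im[y0:y1,x0:x1]
    cv2.imwrite('pics/'+f,cv2.resize(im,None,fx=s,fy=s,interpolation=cv2.INTER_CUBIC))
def load(n): return dict(np.load('last_%s.npz'%n))
def st():
    s=env.get_state(); print({k:np.round(s[k],4).tolist() for k in ('clock','tcp_pos','orientation','wrist_force','finger_gap','joint_pos')}); return s
E
python3 - <<'E'
from h import *
for n in('top','side'): 
    c=cam(n); save(c,n+'0.png',s=1.5); print(n,-c['R'].T@c['t'])
st()
E
```

```text
top [0.1690194  0.11512731 1.69829969]
side [-0.18996249 -0.72727252  0.84755289]
{'clock': 0.1, 'tcp_pos': [0.2215, 0.5302, 0.2495], 'orientation': [0.0003, 0.8323, 0.5543, -0.0007], 'wrist_force': [0.4692, -0.4698, 0.2094], 'finger_gap': 0.0853, 'joint_pos': [1.0354, 0.3139, 0.0451, 1.3036, 0.0, 1.4312]}
```

View pics/top0.png

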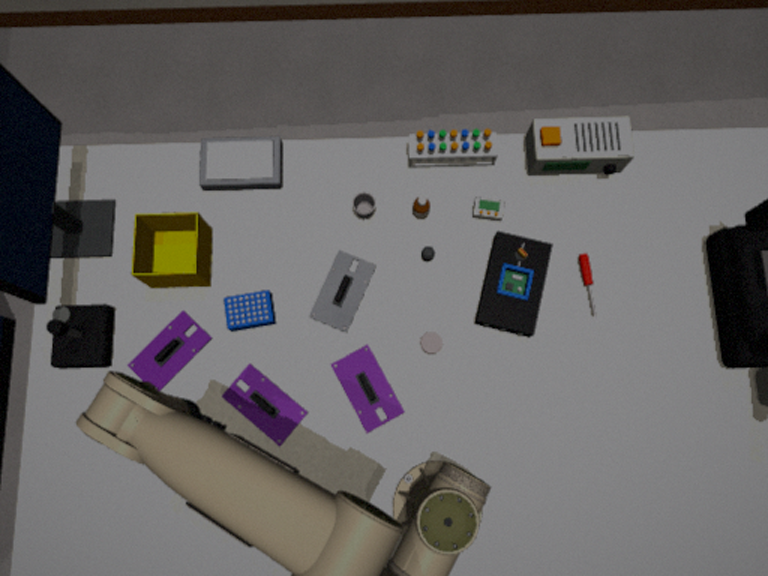

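View pics/side0.png

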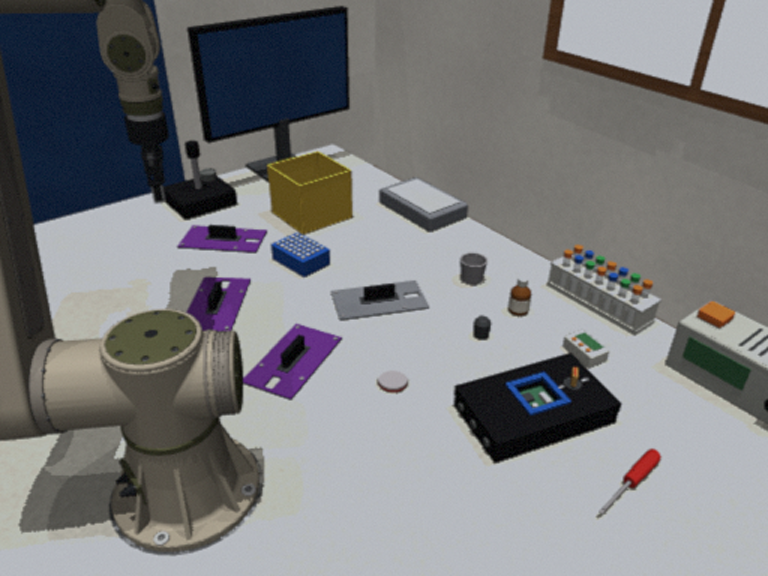

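The top view shows the grey cover at (343,290) with its slot end up (354,268). The housing is at (514,284), with the stud at (522,250) on its upper end. Next I'll measure these points.

```bash
python3 - <<'E'
from h import *
c=load('top'); s=load('side'); im=c['color']; hsv=cv2.cvtColor(im,cv2.COLOR_RGB2HSV)
def blobs(m,roi,z,mn=15):
    x0,y0,x1,y1=roi; q=np.zeros(m.shape,np.uint8); q[y0:y1,x0:x1]=m[y0:y1,x0:x1]*255
    for k in cv2.findContours(q,cv2.RETR_EXTERNAL,cv2.CHAIN_APPROX_NONE)[0]:
        if cv2.contourArea(k)<mn: continue
        r=cv2.minAreaRect(k); b=np.array([ray(c,*p,z)[:2] for p in cv2.boxPoints(r)])
        e=[b[1]-b[0],b[2]-b[1]]; L=[np.linalg.norm(v) for v in e]; v=e[int(np.argmax(L))]
        print(np.round(r[0],1),'ctr',b.mean(0).round(4),'size',np.round(L,4),'yaw',np.degrees(np.arctan2(v[1],v[0])).round(1))
V=hsv[...,2].astype(int); S=hsv[...,1]; H=hsv[...,0]
print('housing');blobs((V<60),(310,145,375,230),.05,500)
print('seal');blobs((H>95)&(H<125)&(S>150)&(V>90),(310,145,375,230),.056)
print('stud');blobs((H<25)&(S>90)&(V>80),(335,150,365,180),.078,3)
print('handle');blobs((V<60),(205,165,252,222),.039)
print('cover');blobs((V<165),(200,160,255,226),.005,500)
print(V[190,205:255],)
E
```

```text
housing
[342.1 189.2] ctr [ 0.5541 -0.2222] size [0.2571 0.1563] yaw -15.8
seal
[343.4 187.1] ctr [ 0.559 -0.226] size [0.0814 0.0816] yaw -105.2
stud
[348.2 167.8] ctr [ 0.6302 -0.2456] size [0.0086 0.0219] yaw -139.1
handle
[227.8 193.4] ctr [0.5504 0.2244] size [0.0809 0.0226] yaw -22.9
cover
[227.  192.5] ctr [0.5641 0.2299] size [0.2195 0.2667] yaw 178.5
[136 135 135 137 138 138 136 139 136 131 107 109 107 106 107 108 109 111
 110 109 100  66  19  31  25  18  22  48  71 101 110 113 108 104 105 106
 107 109 109 103 111 137 137 135 138 138 136 137 137 136]
```

```bash
cat >> h.py <<'E'
def goto(p,yaw=None):
    s=env.get_state(); q=s['orientation']; R=Ro.from_quat([q[1],q[2],q[3],q[0]]).as_matrix()
    print('clock',s['clock'],'tcp',np.round(s['tcp_pos'],4),'F',np.round(s['wrist_force'],1),'yaw',np.degrees(np.arctan2(R[1,0],R[0,0])).round(2))
    d=R.T@(np.array(p)-s['tcp_pos']); print('shift',d.round(4),'dist',np.linalg.norm(d).round(3))
    if yaw is not None:
        y=np.radians(yaw); x=np.array([np.cos(y),np.sin(y),0]); z=np.array([0,0,-1.]); T=np.c_[x,np.cross(z,x),z]
        print('rotvec',Ro.from_matrix(R.T@T).as_rotvec().round(4))
E
python3 -c "
from h import *
goto([.60,-.236,.25],74)"
```

```text
clock 0.1 tcp [0.2215 0.5302 0.2495] F [ 0.5 -0.5  0.2] yaw 67.32
shift [-5.610e-01  6.447e-01  3.000e-04] dist 0.855
rotvec [-0.0003  0.0016 -0.1166]
```

carry_out:
  steps:
    - [1,-0.0374,0.043,0,0,0,0]
    - [1,-0.0374,0.043,0,0,0,0]
    - [1,-0.0374,0.043,0,0,0,0]
    - [1,-0.0374,0.043,0,0,0,0]
    - [1,-0.0374,0.043,0,0,0,0]
    - [1,-0.0374,0.043,0,0,0,0]
    - [1,-0.0374,0.043,0,0,0,0]
    - [1,-0.0374,0.043,0,0,0,0]
    - [1,-0.0374,0.043,0,0,0,0]
    - [1,-0.0374,0.043,0,0,0,0]
    - [1,-0.0374,0.043,0,0,0,0]
    - [1,-0.0374,0.043,0,0,0,0]
    - [1,-0.0374,0.043,0,0,0,0]
    - [1,-0.0374,0.043,0,0,0,0]
    - [1,-0.0374,0.043,0,0,0,-0.117]
    - [1,0,0,0,0,0,0]

```text
clock: 2.1
tcp_pos: [0.6012, -0.2395, 0.2477]
orientation: [-0.001, 0.8, 0.6, -0.001]
wrist_force: [-0.5, 0.2, 0.3]
finger_gap: 0.0853
```

```bash
python3 - <<'E'
from h import *
goto([.63,-.246,.25],131)
c=cam('wrist'); save(c,'w1.png',s=1.5); print(-c['R'].T@c['t'],c['R'][2])
E
```

```text
clock 2.1 tcp [ 0.6012 -0.2395  0.2477] F [-0.5  0.2  0.3] yaw 73.8
shift [ 0.0018  0.0294 -0.0024] dist 0.03
rotvec [-0.0018 -0.001  -0.9983]
[ 0.53182313 -0.21934526  0.37073582] [ 0.27296012 -0.08037908 -0.95866155]
```

View pics/w1.png

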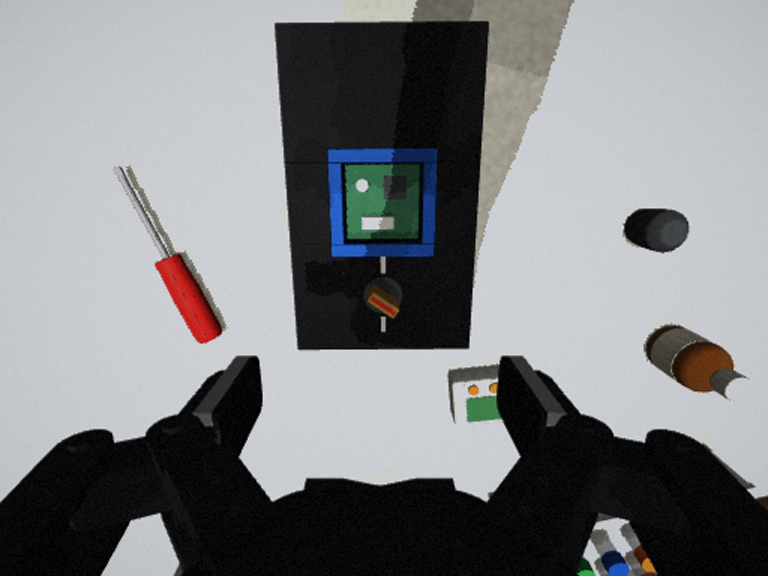

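The wrist view shows the seal at (382,203), the white marks at (383,264) and (383,325), and the stud's red line running from (371,295) to (397,312). I'll measure the stud angle and housing pose from these.

```bash
cat >> h.py <<'E'
def rect(c,m,roi,z,mn=15):
    x0,y0,x1,y1=roi; q=np.zeros(m.shape,np.uint8); q[y0:y1,x0:x1]=m[y0:y1,x0:x1]*255
    for k in cv2.findContours(q,cv2.RETR_EXTERNAL,cv2.CHAIN_APPROX_NONE)[0]:
        if cv2.contourArea(k)<mn: continue
        w=np.array([ray(c,*p,z)[:2] for p in k[:,0]])
        r=cv2.minAreaRect((w*1000).astype(np.float32)); b=cv2.boxPoints(r)/1000
        e=[b[1]-b[0],b[2]-b[1]]; L=[np.linalg.norm(v) for v in e]; v=e[int(np.argmax(L))]
        print(k[:,0].mean(0).round(1),'ctr',b.mean(0).round(4),'size',np.round(L,4),'yaw',np.degrees(np.arctan2(v[1],v[0])).round(1))
def hsv(c):
    h=cv2.cvtColor(c['color'],cv2.COLOR_RGB2HSV).astype(int); return h[...,0],h[...,1],h[...,2]
E
python3 - <<'E'
from h import *
c=load('wrist'); H,S,V=hsv(c)
print('seal');rect(c,(H>95)&(H<125)&(S>120)&(V>70),(200,90,310,180),.056,200)
print('marks');rect(c,(S<80)&(V>110),(245,170,265,225),.05,4)
print('red');rect(c,((H<8)|(H>172))&(S>120)&(V>80),(235,185,275,220),.078,4)
print('brass');rect(c,(S>90)&(V>80),(235,185,275,220),.078,10)
print('housing');rect(c,(V<70),(170,10,330,236),.05,2000)
E
```

```text
seal
[254.5 134. ] ctr [ 0.558  -0.2249] size [0.0816 0.0813] yaw -15.9
marks
[255.  215.5] ctr [ 0.6548 -0.2522] size [0.0124 0.0026] yaw -16.2
[255. 176.] ctr [ 0.6049 -0.2378] size [0.0126 0.0025] yaw -16.2
red
[255.  203.7] ctr [ 0.6299 -0.2453] size [0.0027 0.0214] yaw 38.6
brass
[255.2 203.3] ctr [ 0.6294 -0.2451] size [0.009  0.0248] yaw 38.8
housing
[254.7 118.8] ctr [ 0.5577 -0.2246] size [0.2484 0.1489] yaw -15.9
```

```bash
python3 -c "
from h import *
goto([.630,-.2455,.078],128.7)"
```

```text
clock 2.15 tcp [ 0.6004 -0.2374  0.2483] F [0.1 0.5 0.8] yaw 73.85
shift [0.0003 0.0312 0.1702] dist 0.173
rotvec [-0.0021 -0.002  -0.9574]
```

carry_out:
  steps:
    - [1,0.0003,0.0155,0.04,0,0,0]
    - [1,0,0.0155,0.04,0,0,0]
    - [1,0,0,0,0,0,-0.16]
    - [1,0,0,0,0,0,-0.16]
    - [1,0,0,0,0,0,-0.16]
    - [1,0,0,0,0,0,-0.16]
    - [1,0,0,0,0,0,-0.16]
    - [1,0,0,0,0,0,-0.158]
    - [1,0,0,0,0,0,0]
    - [1,0,0,0,0,0,0]

```text
clock: 3.4
tcp_pos: [0.6302, -0.2431, 0.1705]
orientation: [-0.0, 0.432, 0.902, 0.0]
wrist_force: [-0.8, 0.1, 0.2]
finger_gap: 0.0853
```

```bash
python3 -c "
from h import *
goto([.630,-.2455,.078],128.7)
c=cam('wrist');save(c,'w2.png',s=1.5)
goto([.630,-.2455,.078],128.7)
print(proj(c,[.63,-.2455,.078])*1.5)
"
```

```text
clock 3.4 tcp [ 0.6302 -0.2431  0.1705] F [-0.8  0.1  0.2] yaw 128.8
shift [-0.0018 -0.0017  0.0925] dist 0.093
rotvec [ 0.0001 -0.0002  0.0018]
clock 3.45 tcp [ 0.6303 -0.2433  0.1705] F [ 0.1 -1.1  0.1] yaw 128.83
shift [-0.0016 -0.0017  0.0925] dist 0.093
rotvec [ 0.0002 -0.0001  0.0022]
[376.55821687 298.74980658]
```

carry_out:
  steps:
    - [1,-0.0016,-0.0017,0.03,0,0,0]
    - [1,0,0,0.03,0,0,0]
    - [1,0,0,0.0325,0,0,0]
    - [1,0,0,0,0,0,0]
    - [-1,0,0,0,0,0,0]
    - [-1,0,0,0,0,0,0]
    - [-1,0,0,0,0,0,0]
    - [-1,0,0,0,0,0,0]
    - [-1,0,0,0,0,0,0]
    - [-1,0,0,0,0,0,0]
  grip_force: 30

```text
clock: 4.7
tcp_pos: [0.6295, -0.2453, 0.0787]
orientation: [-0.001, 0.431, 0.902, 0.001]
wrist_force: [-2.8, 3.3, 6.0]
finger_gap: 0.0091
```

```bash
python3 -c "
from h import *
goto([.630,-.2455,.078],74)
s=st();print(s['ft_torque'])"
```

```text
clock 4.7 tcp [ 0.6295 -0.2453  0.0787] F [-2.8  3.3  6. ] yaw 128.94
shift [-0.0005  0.0002  0.0007] dist 0.001
rotvec [-4.000e-04 -1.700e-03  9.588e-01]
{'clock': 4.7, 'tcp_pos': [0.6295, -0.2453, 0.0787], 'orientation': [-0.0006, 0.431, 0.9023, 0.0005], 'wrist_force': [-2.7704, 3.2735, 6.0025], 'finger_gap': 0.0091, 'joint_pos': [-0.4906, 0.5962, 0.0588, 1.0348, 0.001, -1.1702]}
[ 0.73975382  0.67766742 -0.04793722]
```

carry_out:
  steps:
    - [-1,0,0,0,0,0,0.16]
    - [-1,0,0,0,0,0,0.16]
    - [-1,0,0,0,0,0,0.16]
    - [-1,0,0,0,0,0,0.16]
    - [-1,0,0,0,0,0,0.16]
    - [-1,0,0,0,0,0,0.158]
    - [-1,0,0,0,0,0,0]
    - [-1,0,0,0,0,0,0]
    - [-1,0,0,0,0,0,0]

```text
clock: 5.82
tcp_pos: [0.6294, -0.2448, 0.0787]
orientation: [-0.001, 0.798, 0.602, 0.0]
wrist_force: [-3.4, 5.7, 6.4]
finger_gap: 0.0093
```

```bash
python3 -c "
from h import *
goto([.630,-.2455,.078],74)
s=st();print(s['ft_torque'])"
```

```text
clock 5.825 tcp [ 0.6294 -0.2448  0.0787] F [-3.4  5.7  6.4] yaw 74.06
shift [-0.0005  0.0008  0.0007] dist 0.001
rotvec [-0.0016 -0.0019  0.0011]
{'clock': 5.825, 'tcp_pos': [0.6294, -0.2448, 0.0787], 'orientation': [-0.0012, 0.7983, 0.6022, 0.0003], 'wrist_force': [-3.37, 5.6969, 6.371], 'finger_gap': 0.0093, 'joint_pos': [-0.4903, 0.5961, 0.0586, 1.0353, 0.0016, -0.2122]}
[ 0.91055833  0.75251036 -0.05356396]
```

carry_out:
  steps:
    - [1,0,0,0,0,0,0]
    - [1,0,0,0,0,0,0]
    - [1,0,0,0,0,0,0]
    - [1,0,0,0,0,0,0]
    - [1,0,0,-0.02,0,0,0]
    - [1,0,0,-0.05,0,0,0]
    - [1,0,0,-0.06,0,0,0]
    - [1,0,0,-0.04,0,0,0]
    - [1,0,0,0,0,0,0]
    - [1,0,0,0,0,0,0]

```text
clock: 7.08
tcp_pos: [0.63, -0.2462, 0.2471]
orientation: [-0.0, 0.799, 0.602, -0.0]
wrist_force: [-0.6, -0.3, -1.2]
finger_gap: 0.0855
```

```bash
python3 - <<'E'
from h import *
c=cam('wrist'); save(c,'w3.png',s=1.5)
H,S,V=hsv(c)
print('seal');rect(c,(H>95)&(H<125)&(S>120)&(V>70),(180,40,330,260),.056,200)
u,v=proj(c,[.63,-.2455,.06]).astype(int); roi=(u-14,v-35,u+14,v+35); print(u,v)
print('marks');rect(c,(S<80)&(V>110),roi,.05,4)
print('red');rect(c,((H<8)|(H>172))&(S>120)&(V>80),roi,.078,4)
print('brass');rect(c,(S>90)&(V>80)&(H<25),roi,.078,10)
print('housing');rect(c,(V<70),(160,0,340,260),.05,2000)
goto([.53,.23,.21],67)
E
```

```text
seal
[254.9 107.4] ctr [ 0.5582 -0.2249] size [0.0813 0.0812] yaw -15.8
253 175
marks
[253.5 194. ] ctr [ 0.6554 -0.2526] size [0.0105 0.0013] yaw -16.0
[253.6 151.5] ctr [ 0.6046 -0.2375] size [0.0107 0.0024] yaw -16.0
red
[254.  178.8] ctr [ 0.6304 -0.245 ] size [0.0208 0.0023] yaw -16.0
brass
[253.6 178.2] ctr [ 0.6297 -0.2454] size [0.0242 0.0079] yaw -16.0
housing
[253.5 101. ] ctr [ 0.5661 -0.2268] size [0.2316 0.1489] yaw -15.8
clock 7.125 tcp [ 0.6296 -0.246   0.2462] F [-1.  -0.7 -0.4] yaw 74.02
shift [ 0.4302 -0.2267  0.037 ] dist 0.488
rotvec [-0.0023 -0.0005  0.1225]
```

carry_out:
  steps:
    - [1,0.0478,-0.0252,0,0,0,0]
    - [1,0.0478,-0.0252,0,0,0,0]
    - [1,0.0478,-0.0252,0,0,0,0]
    - [1,0.0478,-0.0252,0,0,0,0]
    - [1,0.0478,-0.0252,0,0,0,0]
    - [1,0.0478,-0.0252,0,0,0,0]
    - [1,0.0478,-0.0252,0,0,0,0]
    - [1,0.0478,-0.0252,0,0,0,0]
    - [1,0.0478,-0.0252,0,0,0,0.122]
    - [1,0,0,0,0,0,0]
    - [1,0,0,0,0,0,0]

```text
clock: 8.5
tcp_pos: [0.5298, 0.2295, 0.2463]
orientation: [-0.0, 0.833, 0.553, -0.001]
wrist_force: [0.1, 0.2, -0.2]
finger_gap: 0.0851
```

```bash
python3 - <<'E'
from h import *
c=cam('wrist'); save(c,'w4.png',s=1.5)
H,S,V=hsv(c)
print('dark');rect(c,(V<60),(150,20,370,230),.039,60)
print('notbench');rect(c,(V<125),(130,10,400,230),.005,1000)
goto([.5504,.2244,.022],67)
E
```

```text
dark
[259.4 184.9] ctr [0.551  0.2287] size [0.0854 0.0273] yaw -20.8
[243.1 113.4] ctr [0.4613 0.2459] size [0.0091 0.0556] yaw 63.4
[201.3  56.6] ctr [0.3882 0.2135] size [0.0979 0.0156] yaw -63.2
[154.7  30. ] ctr [0.3453 0.1932] size [0.0241 0.0151] yaw -29.2
notbench
[384.9  89.1] ctr [0.5081 0.4174] size [0.0981 0.0433] yaw -14.1
[228.1 128.5] ctr [0.4689 0.2237] size [0.1643 0.3437] yaw 3.5
clock 8.55 tcp [0.5301 0.2289 0.2466] F [ 0.6 -0.4  0.1] yaw 67.04
shift [0.0041 0.0207 0.2246] dist 0.226
rotvec [-0.0015  0.0016  0.0007]
```

View pics/w4.png

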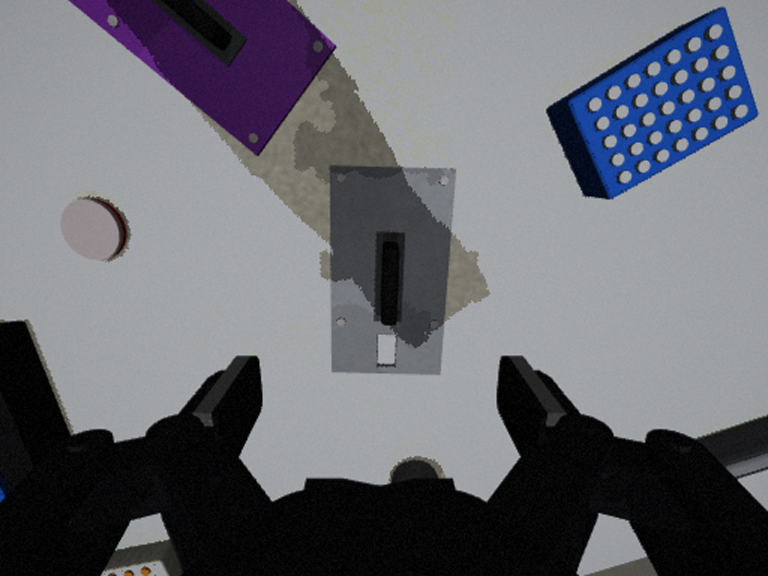

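The grey cover has plate corners near (331,165), (456,168), (440,374) and (331,373). The handle is at (390,282) and the slot at (386,350), facing the far end. A shadow upsets the simple masks, so I'll use the corners, the slot and a darker threshold.

```bash
python3 - <<'E'
from h import *
c=load('wrist'); H,S,V=hsv(c)
P=np.array([ray(c,u/1.5,v/1.5,.005)[:2] for u,v in [(331,166),(456,168),(440.5,375),(331.5,373.5)]])
print('corners',P.round(4).tolist(),'ctr',P.mean(0).round(4))
print([np.linalg.norm(P[i]-P[i-1]).round(4) for i in range(4)])
for a,b in((3,0),(2,1)): print('long yaw',np.degrees(np.arctan2(*(P[a]-P[b])[::-1])))
for a,b in((0,1),(3,2)): print('short yaw',np.degrees(np.arctan2(*(P[b]-P[a])[::-1])))
print('slot');rect(c,V>120,(247,218,268,250),.005,20)
for th in (12,16,20,25,30):print('handle',th);rect(c,V<th,(245,148,275,222),.039,40)
print(V[185,245:275]); print(V[185,210:232],V[185,290:310])
E
```

```text
corners [[0.4453, 0.2193], [0.4891, 0.3186], [0.6719, 0.2362], [0.6276, 0.1354]] ctr [0.5585 0.2274]
[np.float64(0.2007), np.float64(0.1085), np.float64(0.2006), np.float64(0.1101)]
long yaw -24.72448243065349
long yaw -24.270031468547558
short yaw 66.1953655100863
short yaw 66.28304465088473
slot
[261.1 243.3] ctr [0.6314 0.193 ] size [0.0378 0.0303] yaw -22.8
[257.3 232. ] ctr [0.624  0.1968] size [0.0308 0.0165] yaw -22.9
handle 12
[259.6 190.1] ctr [0.554  0.2282] size [0.0734 0.014 ] yaw -24.9
handle 16
[259.4 188. ] ctr [0.554  0.2282] size [0.0733 0.0141] yaw -22.8
handle 20
[259.4 188. ] ctr [0.5542 0.2286] size [0.0733 0.0151] yaw -22.8
handle 25
[259.4 184. ] ctr [0.5505 0.2294] size [0.0809 0.0159] yaw -23.7
handle 30
[259.1 184.5] ctr [0.5505 0.2294] size [0.0808 0.0214] yaw -23.0
[72 68 70 75 71 35 31 32 30 13 10 12 10 15  7 14 16 14 15  9  9 27 33 37
 68 71 72 70 74 73]
[170 170 171 170 166 162 122 117 118 121  89  73  71  73  72  75  72  70
  70  74  73  68] [ 68  70  74  70  73  73  70  70  92 122 123 121 118 115 123 124 122 124
 123 123]
```

```bash
python3 -c "
from h import *
goto([.556,.2278,.09],66.2)"
```

```text
clock 8.55 tcp [0.5301 0.2289 0.2466] F [ 0.6 -0.4  0.1] yaw 67.04
shift [0.0093 0.0245 0.1566] dist 0.159
rotvec [-0.0015  0.0016  0.0146]
```

carry_out:
  steps:
    - [1,0.003,0.008,0.052,0,0,0]
    - [1,0.003,0.008,0.052,0,0,0]
    - [1,0.0033,0.0085,0.0526,-0.0015,0.0016,0.0146]
    - [1,0,0,0,0,0,0]
    - [1,0,0,0,0,0,0]
    - [1,0,0,0,0,0,0]

```text
clock: 9.3
tcp_pos: [0.5584, 0.2288, 0.0941]
orientation: [0.001, 0.838, 0.546, 0.003]
wrist_force: [0.1, -0.1, -0.0]
finger_gap: 0.0856
```

```bash
python3 -c "
from h import *
goto([.556,.2278,.027],66.2)
c=cam('wrist');H,S,V=hsv(c);save(c,'w5.png')
p=proj(c,[.556,.2278,.039]);print(p)
goto([.556,.2278,.027],66.2)
u,v=p.astype(int)
for th in (14,18,22):rect(c,V<th,(u-40,max(v-70,0),u+40,min(v+70,384)),.039,100)
"
```

```text
clock 9.3 tcp [0.5584 0.2288 0.0941] F [ 0.1 -0.1 -0. ] yaw 66.18
shift [-0.0022 -0.0021  0.0671] dist 0.067
rotvec [ 0.0049 -0.0045 -0.0003]
[249.71712501 214.80382086]
clock 9.35 tcp [0.5582 0.229  0.094 ] F [-0.3 -0.5  0.6] yaw 66.2
shift [-0.0023 -0.0019  0.0669] dist 0.067
rotvec [ 0.0049 -0.0044 -0.0001]
[249.5 208.9] ctr [0.5538 0.2287] size [0.0726 0.0138] yaw -24.3
[249.7 209.2] ctr [0.5538 0.2288] size [0.0727 0.0138] yaw -24.6
[249.6 208.8] ctr [0.5535 0.2289] size [0.0733 0.014 ] yaw -24.3
```

carry_out:
  steps:
    - [1,-0.0028,-0.0008,0.02,0.004,-0.004,0.007]
    - [1,0,0,0.025,0,0,0]
    - [1,0,0,0.0215,0,0,0]
    - [1,0,0,0,0,0,0]
    - [1,0,0,0,0,0,0]

```text
clock: 9.98
tcp_pos: [0.5557, 0.2268, 0.0264]
orientation: [-0.0, 0.84, 0.543, -0.0]
wrist_force: [0.6, 1.2, 0.2]
finger_gap: 0.0854
```

```bash
python3 -c "
from h import *
goto([.555,.2283,.027],65.8)"
```

```text
clock 9.975 tcp [0.5557 0.2268 0.0264] F [0.6 1.2 0.2] yaw 65.81
shift [ 0.001  -0.0013 -0.0006] dist 0.002
rotvec [-0.0006  0.0008  0.0002]
```

carry_out:
  steps:
    - [1,0.001,-0.001,-0.001,0,0,0]
    - [-1,0,0,0,0,0,0]
    - [-1,0,0,0,0,0,0]
    - [-1,0,0,0,0,0,0]
    - [-1,0,0,0,0,0,0]
    - [-1,0,0,0,0,0,0]
    - [-1,0,0,0,0,0,0]
    - [-1,0,0,0,0,0,0]
  grip_force: 90

```text
clock: 10.98
tcp_pos: [0.5544, 0.2278, 0.0259]
orientation: [-0.0, 0.84, 0.543, -0.001]
wrist_force: [-0.1, -0.4, 2.0]
finger_gap: 0.0129
```

```bash
python3 -c "
from h import *
goto([.555,.2283,.027],65.8);st()"
```

```text
clock 10.975 tcp [0.5544 0.2278 0.0259] F [-0.1 -0.4  2. ] yaw 65.79
shift [ 0.0007  0.0003 -0.0011] dist 0.001
rotvec [-0.0021  0.002  -0.0002]
{'clock': 10.975, 'tcp_pos': [0.5544, 0.2278, 0.0259], 'orientation': [-0.0003, 0.8397, 0.5431, -0.0014], 'wrist_force': [-0.1489, -0.3956, 1.9672], 'finger_gap': 0.0129, 'joint_pos': [0.2561, 0.517, -0.2268, 0.83, -0.0003, 0.6786]}
```

carry_out:
  steps:
    - [-1,0,0,-0.02,0,0,0]
    - [-1,0,0,-0.05,0,0,0]
    - [-1,0,0,-0.05,0,0,0]
    - [-1,0,0,-0.05,0,0,0]
    - [-1,0,0,0,0,0,0]
    - [-1,0,0,0,0,0,0]
    - [-1,0,0,0,0,0,0]

```text
clock: 11.85
tcp_pos: [0.5534, 0.2276, 0.1933]
orientation: [-0.001, 0.84, 0.543, -0.004]
wrist_force: [-0.5, -0.3, -3.0]
finger_gap: 0.0127
```

```bash
python3 -c "
from h import *
goto([.558,-.225,.195],74);c=cam('wrist');save(c,'w6.png',s=1.5);st()"
```

```text
clock 11.85 tcp [0.5534 0.2276 0.1933] F [-0.5 -0.3 -3. ] yaw 65.8
shift [-0.4109  0.1898 -0.0007] dist 0.453
rotvec [-0.0063  0.0047 -0.1432]
{'clock': 11.9, 'tcp_pos': [0.5535, 0.2276, 0.1934], 'orientation': [-0.0011, 0.8396, 0.5431, -0.0036], 'wrist_force': [-0.4309, -0.2694, -3.2399], 'finger_gap': 0.0126, 'joint_pos': [0.2562, 0.3855, 0.0098, 1.2026, -0.0002, 0.6786]}
```

View pics/w6.png

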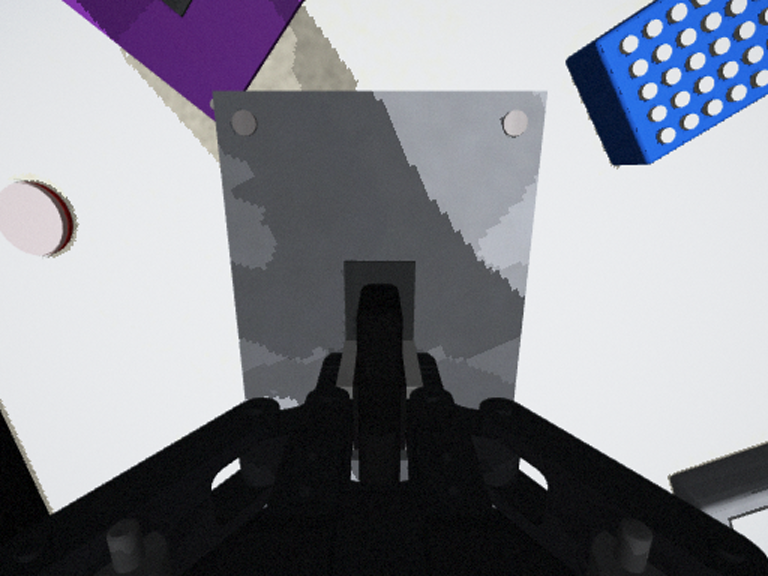

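The cover is held square. Its rear corners are at (214,92) and (547,92), and the slot is hidden behind the gripper. From the rear edge I'll work out where the handle sits relative to the TCP.

```bash
python3 - <<'E'
from h import *
c=load('wrist'); s=env.get_state(); y=np.radians(65.8); ex=np.array([np.cos(y),np.sin(y)]); ey=np.array([ex[1],-ex[0]])
g=cv2.cvtColor(c['color'],cv2.COLOR_RGB2GRAY).astype(int)
for col in (170,200,300,340): print(col,g[56:68,col])
print(g[90,140:160],g[90,350:372])
for z in (.170,.1725,.175):
    P=[ray(c,u/1.5,v/1.5,z)[:2]-s['tcp_pos'][:2] for u,v in((214,92),(547,92))]
    Q=[(p@ex,p@ey) for p in P]; print(z,np.round(Q,4).tolist(),'w',np.linalg.norm(P[0]-P[1]).round(4),'yaw',np.degrees(np.arctan2(*(P[1]-P[0])[::-1])).round(2))
E
```

```text
170 [187 185 189 190 134  82  80  77  80  76  78  78]
200 [189 192 161 187 143  84  77  81  77  80  79  81]
300 [234 234 233 235 206 162 158 158 160 161 159 158]
340 [234 234 234 233 206 166 161 163 161 160 162 162]
[180 180 185 187 141  85  82  83  83  80  77  81  82  83  84  79  79  79
  79  78] [159 161 162 160 164 163 159 163 162 164 162 181 233 236 235 234 233 236
 235 234 234 234]
0.17 [[-0.0552, -0.0968], [0.0556, -0.0966]] w 0.1108 yaw 65.69
0.1725 [[-0.0542, -0.0964], [0.0547, -0.0962]] w 0.1089 yaw 65.69
0.175 [[-0.0533, -0.096], [0.0537, -0.0958]] w 0.107 yaw 65.69
```

```bash
python3 -c "
from h import *
goto([.5546,-.2239,.193],74.05)"
```

```text
clock 11.9 tcp [0.5535 0.2276 0.1934] F [-0.4 -0.3 -3.2] yaw 65.8
shift [-0.4114  0.1861  0.0014] dist 0.452
rotvec [-0.0061  0.0045 -0.1441]
```

carry_out:
  steps:
    - [-1,-0.0211,0.0096,0,0,0,0]
    - [-1,-0.0411,0.0186,0,0,0,0]
    - [-1,-0.0411,0.0186,0,0,0,0]
    - [-1,-0.0411,0.0186,0,0,0,0]
    - [-1,-0.0411,0.0186,0,0,0,0]
    - [-1,-0.0411,0.0186,0,0,0,0]
    - [-1,-0.0411,0.0186,0,0,0,0]
    - [-1,-0.0411,0.0186,0,0,0,0]
    - [-1,-0.0411,0.0186,0,0,0,0]
    - [-1,-0.0411,0.0186,0,0,0,0]
    - [-1,-0.0205,0.0092,0,0,0,0]
    - [-1,0,0,0,-0.003,0.002,-0.072]
    - [-1,0,0,0,-0.003,0.002,-0.072]
    - [-1,0,0,0,0,0,0]
    - [-1,0,0,0,0,0,0]
    - [-1,0,0,0,0,0,0]

```text
clock: 13.9
tcp_pos: [0.5559, -0.2233, 0.196]
orientation: [0.001, 0.798, 0.602, 0.002]
wrist_force: [-0.6, -0.3, -1.9]
finger_gap: 0.0125
```

```bash
python3 -c "
from h import *
goto([.5546,-.2239,.115],74.05)
c=cam('wrist');save(c,'w7.png',s=1.5)
goto([.5546,-.2239,.115],74.05)"
```

```text
clock 13.9 tcp [ 0.5559 -0.2233  0.196 ] F [-0.6 -0.3 -1.9] yaw 74.04
shift [-0.001  -0.0013  0.081 ] dist 0.081
rotvec [ 0.0031 -0.0017 -0.0002]
clock 13.95 tcp [ 0.5559 -0.2234  0.1961] F [-0.   0.4 -2.6] yaw 74.05
shift [-0.001  -0.0014  0.0811] dist 0.081
rotvec [ 0.0033 -0.0017 -0.0001]
```

carry_out:
  steps:
    - [-1,-0.001,-0.0014,0.03,0.0025,-0.0015,0]
    - [-1,0,0,0.03,0,0,0]
    - [-1,0,0,0.02,0,0,0]
    - [-1,0,0,0,0,0,0]
    - [-1,0,0,0,0,0,0]

```text
clock: 14.58
tcp_pos: [0.555, -0.2245, 0.1171]
orientation: [0.001, 0.798, 0.602, 0.001]
wrist_force: [0.7, -0.4, -1.9]
finger_gap: 0.0129
```

```bash
python3 -c "
from h import *
goto([.5546,-.2239,.0825],74.05)
c=cam('wrist');save(c,'w8.png',s=1.5);c=cam('side');save(c,'s8.png',(280,210,440,320),5)
goto([.5546,-.2239,.0825],74.05)"
```

```text
clock 14.575 tcp [ 0.555  -0.2245  0.1171] F [ 0.7 -0.4 -1.9] yaw 74.05
shift [ 0.0005 -0.0006  0.0346] dist 0.035
rotvec [ 0.0021  0.0001 -0.    ]
clock 14.675 tcp [ 0.5553 -0.2247  0.1176] F [-0.7 -0.1 -2.5] yaw 74.05
shift [ 0.0006 -0.001   0.0351] dist 0.035
rotvec [0.0033 0.0004 0.    ]
```

View pics/w8.png

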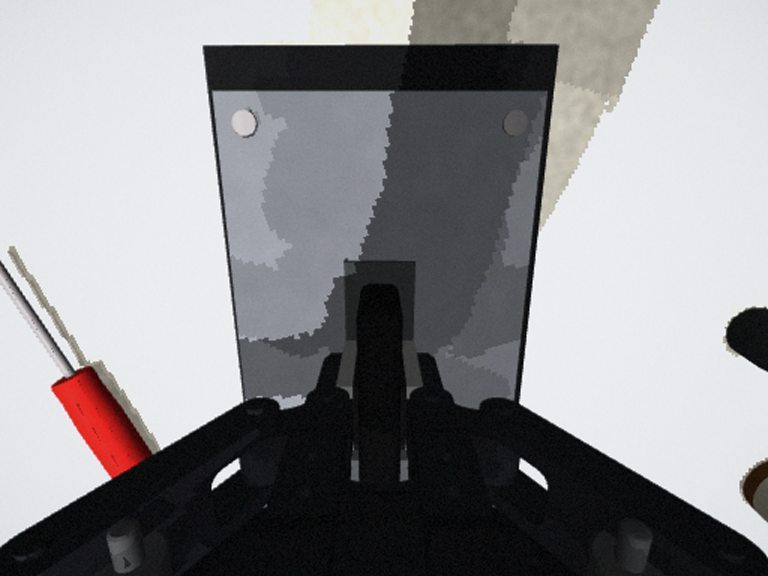

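View pics/s8.png

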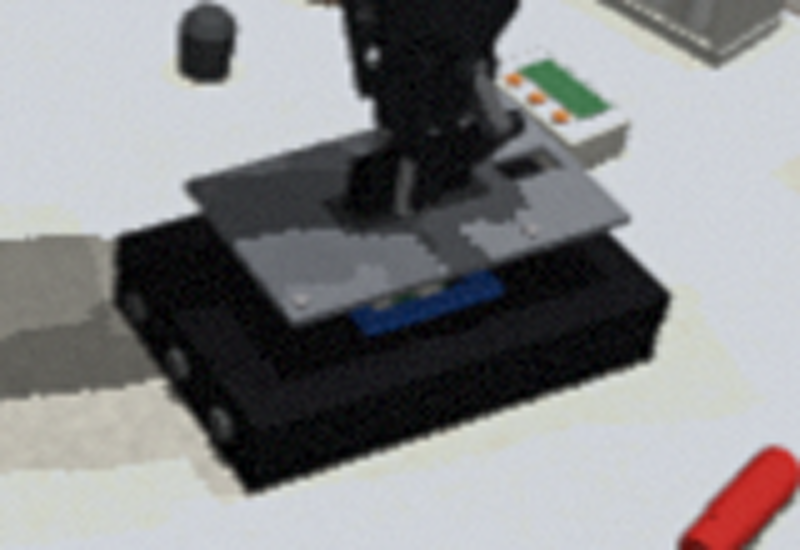

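The wrist view shows the cover's rear edge at (213,91) to (549,91), centred within the housing's rear edge at (204,45) to (559,44). The side view shows the cover level above the seal. I'll check the alignment in numbers.

```bash
python3 - <<'E'
from h import *
c=load('wrist'); s=env.get_state(); y=np.radians(74.05); ex=np.array([np.cos(y),np.sin(y)]); ey=np.array([ex[1],-ex[0]])
def f(pts,z):
    P=[ray(c,u/1.5,v/1.5,z)[:2]-s['tcp_pos'][:2] for u,v in pts]; Q=np.array([(p@ex,p@ey) for p in P]); print(Q.round(4).tolist(),'mid',Q.mean(0).round(4),'w',np.linalg.norm(Q[1]-Q[0]).round(4))
f([(204,45),(559,44.5)],.05); f([(212,91.5),(549,91.5)],.0955)
E
```

```text
[[-0.073, -0.1217], [0.0752, -0.1217]] mid [ 0.0011 -0.1217] w 0.1482
[[-0.0545, -0.0966], [0.0557, -0.0965]] mid [ 0.0006 -0.0965] w 0.1102
```

carry_out:
  steps:
    - [-1,0.0003,0,0.01,0.002,0,0]
    - [-1,0,0,0.01,0,0,0]
    - [-1,0,0,0.008,0,0,0]
    - [-1,0,0,0,0,0,0]
    - [-1,0,0,0,0,0,0]

```text
clock: 15.3
tcp_pos: [0.5546, -0.224, 0.0882]
orientation: [-0.0, 0.798, 0.602, -0.0]
wrist_force: [-1.1, 1.1, -2.7]
finger_gap: 0.0125
```

```bash
python3 -c "
from h import *
goto([.5546,-.2239,.0825],74.05)"
```

```text
clock 15.3 tcp [ 0.5546 -0.224   0.0882] F [-1.1  1.1 -2.7] yaw 74.05
shift [0.0001 0.     0.0057] dist 0.006
rotvec [-0.0011 -0.0002 -0.    ]
```

carry_out:
  steps:
    - [-1,0,0,0.003,0,0,0]
    - [-1,0,0,0.003,0,0,0]
    - [-1,0,0,0.002,0,0,0]
    - [-1,0,0,0,0,0,0]
    - [-1,0,0,0,0,0,0]

```text
clock: 15.92
tcp_pos: [0.5547, -0.224, 0.0807]
orientation: [-0.0, 0.798, 0.602, -0.0]
wrist_force: [-0.7, 0.5, 3.6]
finger_gap: 0.0132
```

carry_out:
  steps:
    - [-1,0,0,0.002,0,0,0]
    - [-1,0,0,0,0,0,0]
    - [-1,0,0,0,0,0,0]

```text
clock: 16.3
tcp_pos: [0.5547, -0.224, 0.0787]
orientation: [-0.0, 0.798, 0.602, -0.0]
wrist_force: [-2.0, 0.9, 6.5]
finger_gap: 0.0127
```

carry_out:
  steps:
    - [-1,0,0,0.002,0,0,0]
    - [-1,0,0,0,0,0,0]
    - [-1,0,0,0,0,0,0]

```text
clock: 16.68
tcp_pos: [0.5547, -0.224, 0.0771]
orientation: [-0.0, 0.798, 0.602, -0.0]
wrist_force: [-2.6, 1.1, 9.2]
finger_gap: 0.0128
```

carry_out:
  steps:
    - [-1,0,0,0.001,0,0,0]
    - [-1,0,0,0,0,0,0]
    - [-1,0,0,0,0,0,0]

```text
clock: 17.05
tcp_pos: [0.5547, -0.2241, 0.0763]
orientation: [0.0, 0.798, 0.602, -0.0]
wrist_force: [-3.1, 1.6, 9.8]
finger_gap: 0.0127
```

carry_out:
  steps:
    - [-1,0,0,0.001,0,0,0]
    - [-1,0,0,0,0,0,0]
    - [-1,0,0,0,0,0,0]

```text
clock: 17.42
tcp_pos: [0.5547, -0.224, 0.0759]
orientation: [0.0, 0.798, 0.602, 0.0]
wrist_force: [-4.2, 2.8, 13.4]
finger_gap: 0.013
```

carry_out:
  steps:
    - [-1,0,0,0.001,0,0,0]
    - [-1,0,0,0,0,0,0]
    - [-1,0,0,0,0,0,0]

```text
clock: 17.8
tcp_pos: [0.5547, -0.2241, 0.0759]
orientation: [0.0, 0.798, 0.602, 0.0]
wrist_force: [-5.7, 3.4, 18.3]
finger_gap: 0.0124
```

carry_out:
  steps:
    - [-1,0,0,0.001,0,0,0]
    - [-1,0,0,0,0,0,0]
    - [-1,0,0,0,0,0,0]

```text
clock: 18.18
tcp_pos: [0.5547, -0.2241, 0.0758]
orientation: [0.001, 0.798, 0.602, 0.0]
wrist_force: [-9.0, 4.5, 25.4]
finger_gap: 0.0126
```

```bash
python3 -c "
from h import *
c=cam('side');save(c,'s9.png',(280,210,440,320),5);c=cam('wrist')
s=env.get_state();print(s['ft_torque'],s['wrist_force'])
y=np.radians(74.05); ex=np.array([np.cos(y),np.sin(y)]); ey=np.array([ex[1],-ex[0]])
g=cv2.cvtColor(c['color'],cv2.COLOR_RGB2GRAY).astype(int)
print(g[20:70,170],g[20:70,330],g[63,130:155],g[63,350:375])
"
```

```text
[8.91193459e-01 1.79074674e+00 1.73581969e-04] [-8.66535312  3.92719804 24.88643092]
[ 30  26  25  19  27  32  30  26  30  27  29  27  30  31  24  25  29  31
  29  27  28  30  33  30  28  32  32  26  25  29  29  30  27  28  31  30
  31  33  29  22 166 175 172 173 175 173 172 170 174 175] [ 2  5 13  7 13 11 14 13 11 10 11 16 15 16 11 12 12  4  4 21 17 13  9 11
 11 14 17 14 15  8  9  7 10 12 16  6 11 12 15 15 73 77 78 77 79 81 79 79
 79 79] [ 31  32  31  33  29  34  29  29  31  28  32 131 172 175 176 176 176 176
 175 173 175 172 174 175 175] [77 83 76 80 76 75 75 78 79 76 79 91 95 96 96 39 18 17 19 15 21 17 17 19
 20]
```

View pics/s9.png

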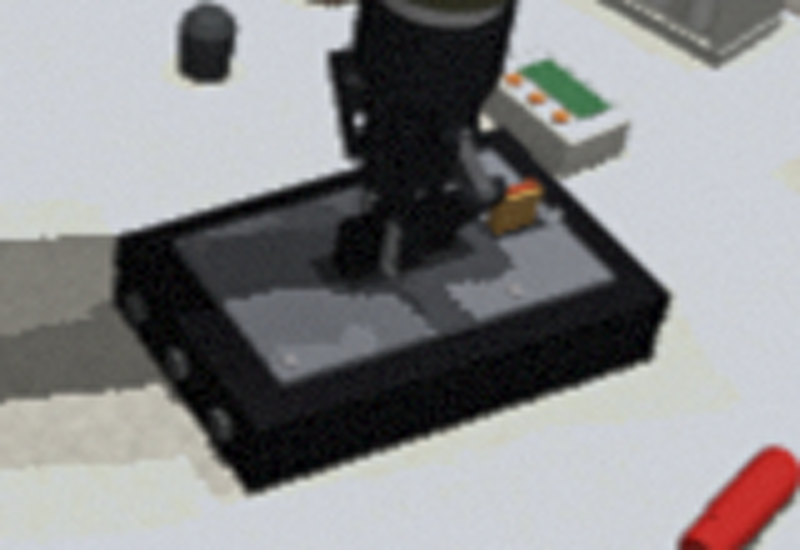

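The side view shows the cover flush on the housing, with no blue seal visible and the brass wing standing up through the slot at (518,208). The force is steady at 25 N, so I'm handing in.

```bash
python3 -c "
from h import *
env.hand_in();st()"
```

```text
the job is handed in; nothing more can be done
the job is handed in; nothing more can be done
```

The cover is on the heater unit and pressed flush, still held in the gripper, and I handed the job in about 18.3 s into the 64 s limit.

- **Stud:** I turned the wing about 55° clockwise. The wrist camera then measured it at −16.0°, the same as the two white marks.
- **Cover:** I gripped the grey cover by its handle and lowered it square onto the frame. Just before lowering, its offset from the housing was about 0.5 mm, and the slot leaves 4 mm on each side.
- **Pressing down:** The push rose to about 25 N. At the end the gripper stopped descending (75.9 to 75.8 mm) while the force kept rising from 13 to 25 N, so the cover is resting on the rigid top.
- **Last picture:** It shows the wing up through the slot, no blue seal visible, and the objective and timer beside the unit where they were. I did not compare the other bench items before and after.

No check failed. There was a steady sideways push of about 9 N at the end, well inside the limits. I couldn't read the state after handing in, so the hold over the final second is not confirmed.

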